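# Set a slate serving board overhanging the end of a shop display ledge

### The arm

A 6-joint arm with a two-finger parallel gripper is mounted at the origin on the work surface. World frame = base frame: x ahead of the robot, y to its left, z up, the work surface at z = 0. Lengths are in m, angles in rad, forces in N, time in s.
With the tool pointing down it reaches from about 0.375 to 0.9 m from the base axis. Payload 3.1 kg.
Tool frame: the origin (TCP) lies between the finger pads; the fingertips stand 17 mm ahead of it and the grasp point (between the pads) lies 2 mm behind it; z points along the fingers, y is the line along which they close (so a half turn about z gives the same grasp; the last joint's range is limited). The gripper opens to 85 mm and grips with 20 to 120 N. Pads are 22 mm wide; open, the fingers measure 114 mm over their backs; the gripper's body (76 mm by 85 mm) begins 54 mm behind the grasp point. The pads swing forward as they close: fully open they stand 13 mm farther back than shut.
Start: joints at [1.077, 0.527, 1.433, -0, 1.181, -0.178], TCP at [0.194, 0.594, 0.248] pointing down, gripper open.
Joint ranges: [-3.08, 3.08], [-0.75, 2.2], [0.22, 2.44], [-1.43, 4.57], [0, 2.65], [-2.85, 2.85]. Speed limits (rad/s): [2.79, 2.79, 3.14, 3.14, 3.14, 3.14].

### API

Orientations are given as a unit quaternion [x, y, z, w].
In Python, from station import sense, vision, order gives the robot as it stands.
- The arm moves only by the shell command python3 -m crank 'ROWS' [OPENING] [FORCE]. ROWS is JSON, a list of rows, each an object with "dp": the shift along the world's x, y, z in units of 30 mm (1.0 is 30 mm), a list of three; "angular": the turn, a rotation vector about the world's x, y, z in degrees, a list of three. In form: [{"dp": [dx, dy, dz], "angular": [ax, ay, az]}, ...]. A call has 1 to 20 rows; each row shifts and turns the commanded pose from where the row before left it; what a row does not reach is not made up. A row lasts 1/10 s, in which the tool goes at most 50 mm and 8.59 degrees, less where a joint would pass 70% of its speed; a pose out of reach is approached as far as the arm can. A call is refused whole if a number of a shift passes 1 or a number of a turn 8.59, either way. A call with a gripper value outside its range is refused whole. OPENING is the closure, from 0 (fully open) to 1 (shut), set as the call begins (- or left out, the last holds). The fingers move at their own pace and stop on an object; FORCE is the grip in N (left out, the last holds). Time passes only in rows, so rows that do not move let the fingers close. It gives the time, the measured TCP pose, the force, the opening and the grip force at its end, in the units of the state.
- sense(): the state, without advancing time (a new reading comes with each control period).
- vision.snapshot(name): name is "scene" or "top" or "wrist"; returns a dict with "image" (400x640x3 uint8, blue, green, red), "range_z" (400x640 float32, m along the optical axis (not along the pixel's ray), 0 where there is no reading), "mtx" (3x3 intrinsics, pixels), "dist" ([k1, k2, p1, p2, k3] as OpenCV has them; the pictures are not rectified), "pose" (4x4, takes a point from camera to world coordinates); the wrist camera has in their place "mount" (4x4, takes a point from camera to tool coordinates, whose origin is the TCP and whose axes are the flange's). Camera axes: x right, y down, z forward; pixel columns grow to the right and rows downward; lengths in m; the calibration is good to about 2 mm. A picture is of the moment at which its call begins: read the wrist's pose just before it.
- order.sign_off(): hands the job in; it is judged then, once.
The state is a dict: "t": time; "q": joint angles; "qd": joint speeds; "tau": joint torques, N m; "tcp_pos": TCP position; "tool_rot": TCP orientation; "force": force on the tool from outside, world axes, zero at the start; "ft_torque": the same for the moment, N m; "finger_gap": opening from 0.0 (shut) to 1.0 (fully open); "gripper_force": force on a finger pad.
Only numpy, scipy, OpenCV 4.12 (cv2) and the standard library are available. Lean on these libraries where they do the work, as an engineer would, in place of code of your own. Each camera call takes 0.05 s, during which the arm holds its last target. There are 200 camera calls.

### The job

With the fingers, push the slate serving board on the grey display ledge back until its long side lies flush along the back rail, and along the ledge until about 40 mm of it (two fingers' width) sticks out past the left end, the end away from the bowl and tumbler, so that its edge shows and a customer can get hold of it. Only push it: it is never lifted or tipped, and stays flat on the ledge. Leave the bowl, the tumbler and the vase where they stand.

Things in the scene. Friction and masses are not known exactly. Their poses are not given: they have to be found in the camera images.
- ledge: Grey wooden display bench, fixed to the counter; place and yaw vary. Flat top 210 mm deep (x), 560 mm long (y), 18 mm thick, its surface 90 mm above the counter. A back rail 15 mm thick stands 20 mm above the surface along the whole robot-side long edge; the other sides are open. Origin: centre of its underside, on the counter; x points away from the robot, y to the robot's left along the ledge.
- ledge_end (a point): Middle of the left end's upper edge of the ledge: on the top surface, 280 mm along the ledge's y from its centre. Axes as the ledge. The board overhangs by the ledge-y distance from here to slate_lead.
- rail_face (a point): Point on the top surface at the foot of the back rail's inner face (the face the board must lie along), at the middle of the ledge's length: 90 mm from the ledge's centre line towards the robot. Axes as the ledge.
- slate: Loose dark slate board 110 mm wide (x), 220 mm long (y), 10 mm thick, about 0.65 kg, flat on the ledge. Starts up to 0.2 rad out of square, 30 to 55 mm (mid-side) off the rail, its leading end 40 to 130 mm short of the ledge's left end. Too wide to grip; slides under a push of about 3 to 10 N. Origin: centre of its underside; axes run as the ledge's when square.
- slate_lead (a point): Middle of the lower edge of the slate board's leading (left) short end, 110 mm along the board's y from its centre. Axes as the board.
- bowl: Loose blue-grey stoneware bowl, 104 mm across the rim and 48 mm high, standing on the ledge near its right end, beside the tumbler. Origin: centre of its foot. To be left alone.
- tumbler: Loose charcoal handleless tumbler, 68 mm across and 75 mm high, standing on the ledge near its right end, beside the bowl. Origin: centre of its foot. To be left alone.
- vase: Loose stoneware bud vase, 76 mm across and 130 mm high, on the counter off the ledge's left end. Origin: centre of its foot. To be left alone.

How it is judged:
By the outcome, as a careful person would: the job done as asked, in the order asked, and still so for the second after the job is handed in, with the robot touching nothing.
It also fails if it takes over 48 s, if anything falls off the work surface, if the arm or the gripper's body presses on something with over 40 N, if the wrist force passes 120 N, or if a joint passes its speed limit or range.

## Working session

There is one attempt and no reset: what is moved stays moved. The work goes in short steps, Python scripts to look and compute and a shell command to move; the robot and the scene stay as the last step left them, time stands still between calls to the robot, and variables do not carry over. Pictures are saved under pics/ and viewed, at most 10 in all, crops included, and the job is handed in when it is done.

```bash
mkdir -p pics; ls
python3 - <<'E'
from station import sense, vision
import cv2,numpy as np
s=sense();print(s['t'],s['tcp_pos'],s['tool_rot'],s['finger_gap'])
for n in('top','scene'):
    d=vision.snapshot(n);np.savez(n+'.npz',**d);cv2.imwrite(f'pics/{n}0.png',d['image']);print(n,d['pose'].round(3).tolist(),d['mtx'].tolist(),d['dist'])
E
```

```text
pics
0.0 [0.19376383 0.59348031 0.2473207 ] [ 1.57237541e-01  9.87560207e-01 -1.03337956e-03 -3.53062759e-04] 0.9995262342635355
top [[0.015, -0.997, 0.071, 0.499], [-1.0, -0.014, 0.018, 0.05], [-0.016, -0.071, -0.997, 1.221], [0.0, 0.0, 0.0, 1.0]] [[430.9789665223402, 0.0, 324.37002197542415], [0.0, 430.9789665223402, 200.2897678833834], [0.0, 0.0, 1.0]] [0.03756713 0.         0.         0.         0.        ]
scene [[-0.36, 0.57, -0.739, 1.362], [0.933, 0.212, -0.291, 0.358], [-0.01, -0.794, -0.608, 0.698], [0.0, 0.0, 0.0, 1.0]] [[416.2535597848545, 0.0, 321.139106979925], [0.0, 416.2535597848545, 196.20267742057658], [0.0, 0.0, 1.0]] [-0.10858536  0.          0.          0.          0.        ]
```

View pics/top0.png

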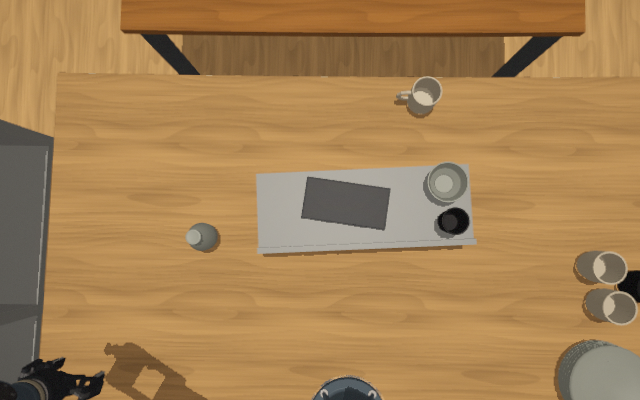

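View pics/scene0.png

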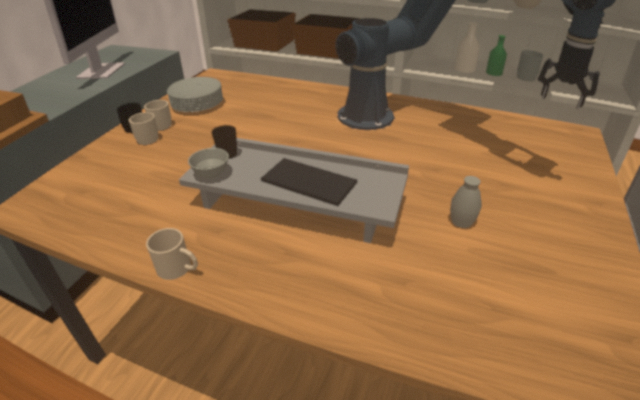

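The top view shows the ledge (cols 257–475, rows 165–255), the slate with corners near (307,178), (390,188), (385,229) and (302,218), and the vase at (202,237). The bowl is at (446,183) and the tumbler at (454,221).

```bash
cat > h.py <<'E'
import numpy as np,cv2
from station import sense,vision
def cast(d,px,z,pose=None):
    T=d['pose'] if pose is None else pose
    u=cv2.undistortPoints(np.float64(px).reshape(-1,1,2),d['mtx'],d['dist']).reshape(-1,2)
    r=np.c_[u,np.ones(len(u))]@T[:3,:3].T
    return T[:3,3]+r*((z-T[2,3])/r[:,2])[:,None]
def slate(d,roi=(150,250,258,420)):
    g=d['image'].max(2);m=np.zeros_like(g);a,b,c,e=roi
    m[a:b,c:e]=(g[a:b,c:e]<110)*255
    m=cv2.morphologyEx(m,cv2.MORPH_OPEN,np.ones((3,3)))
    c=max(cv2.findContours(m,0,cv2.CHAIN_APPROX_NONE)[0],key=cv2.contourArea)
    p=cast(d,c.reshape(-1,2),.1)[:,:2]
    return cv2.minAreaRect((p*1000).astype(np.float32)),p
E
python3 - <<'E'
from h import *
d=dict(np.load('top.npz'))
r,_=slate(d);print('slate',r,cv2.boxPoints(r).round(0).tolist())
# ledge: front edge & left edge from depth heights
v,u=np.mgrid[0:400,0:640]
un=cv2.undistortPoints(np.stack([u,v],-1).reshape(-1,1,2).astype(float),d['mtx'],d['dist']).reshape(400,640,2)
P=np.dstack([un,np.ones((400,640))])*d['range_z'][...,None]
W=P@d['pose'][:3,:3].T+d['pose'][:3,3]
z=W[...,2]; reg=(W[...,1]>-.36)&(W[...,1]<.33)&(W[...,0]>.3)&(W[...,0]<.7)
m=((z>.075)&(z<.2)&reg&(abs(W[...,0]-.47)<.2)).astype(np.uint8)
n,l,st,c=cv2.connectedComponentsWithStats(m)
i=l==1+np.argmax(st[1:,4]);
r=cv2.minAreaRect((W[i][:,:2]*1000).astype(np.float32));print('ledge',r,cv2.boxPoints(r).round(0).tolist())
print('surf z',np.median(z[i]))
ra=i&(z>.104)&(W[...,0]<.45);
for nm,a in(('hi',ra),):
    rr=cv2.minAreaRect((W[a&(W[...,1]>-.15)][:,:2]*1000).astype(np.float32));print(nm,rr)
vv=(z>.06)&reg&(W[...,1]>.25)|((z>.03)&(z<.2)&(W[...,1]>.25)&(W[...,1]<.45)&(W[...,0]>.3)&(W[...,0]<.6))
print('vase',W[vv].min(0),W[vv].max(0))
a=i&(z>.12);print('bowl/tumb',W[a].min(0),W[a].max(0))
E
```

```text
slate ((572.3815307617188, 14.601799011230469), (219.2708740234375, 110.1305160522461), 82.48308563232422) [[503.0, -87.0], [613.0, -101.0], [641.0, 116.0], [532.0, 130.0]]
ledge ((559.89501953125, -33.999176025390625), (210.78695678710938, 562.1357421875), 3.345041036605835) [[438.0, 240.0], [471.0, -321.0], [682.0, -308.0], [649.0, 253.0]]
surf z 0.09106049427616614
hi ((444.741943359375, 146.68019104003906), (10.472831726074219, 187.6071014404297), 0.0026107458397746086)
vase [0.44283873 0.2510252  0.03229811] [0.64597911 0.42932151 0.13353735]
bowl/tumb [ 0.49609846 -0.29027587  0.12000664] [ 0.66985334 -0.18812379  0.16919609]
```

```bash
python3 -m crank '[{"dp":[0.84,-0.95,0],"angular":[0,0,7.13]},{"dp":[0.84,-0.95,0],"angular":[0,0,7.13]},{"dp":[0.84,-0.95,0],"angular":[0,0,7.13]},{"dp":[0.84,-0.95,0],"angular":[0,0,0]},{"dp":[0.84,-0.95,0],"angular":[0,0,0]},{"dp":[0.84,-0.95,0],"angular":[0,0,0]},{"dp":[0.84,-0.95,0],"angular":[0,0,0]},{"dp":[0.84,-0.95,0],"angular":[0,0,0]},{"dp":[0.84,-0.95,0],"angular":[0,0,0]},{"dp":[0.84,-0.95,0],"angular":[0,0,0]},{"dp":[0.84,-0.95,0],"angular":[0,0,0]},{"dp":[0.84,-0.95,0],"angular":[0,0,0]},{"dp":[0.84,-0.95,0],"angular":[0,0,0]},{"dp":[0.84,-0.95,0],"angular":[0,0,0]},{"dp":[0,0,0],"angular":[0,0,0]}]' 0.4 40
```

```text
t: 1.6
tcp_pos: [0.5505, 0.1915, 0.248]
tool_rot: [-0.026, 1.0, -0.001, 0.001]
force: [-0.2, -0.6, 0.8]
finger_gap: 0.604
gripper_force: 0.0
```

```bash
Z() { :; }; python3 -m crank '[{"dp":[0,0,-1],"angular":[0,0,0]},{"dp":[0,0,-1],"angular":[0,0,0]},{"dp":[0,0,-1],"angular":[0,0,0]},{"dp":[0,0,-1],"angular":[0,0,0]},{"dp":[0,0,-0.4],"angular":[0,0,0]},{"dp":[0,0,0],"angular":[0,0,0]},{"dp":[0,0,0],"angular":[0,0,0]}]'
python3 -m crank '[{"dp":[0,0,-0.1],"angular":[0,0,0]},{"dp":[0,0,-0.1],"angular":[0,0,0]},{"dp":[0,0,0],"angular":[0,0,0]}]' | grep -E "tcp|force"
python3 - <<'E'
from h import *
d=vision.snapshot('wrist');cv2.imwrite('pics/w1.png',d['image'])
E
```

```text
t: 2.3
tcp_pos: [0.5473, 0.1954, 0.117]
tool_rot: [-0.029, 1.0, 0.0, 0.001]
force: [0.3, 0.7, 0.4]
finger_gap: 0.6
gripper_force: 0.0
tcp_pos: [0.5471, 0.1951, 0.1108]
force: [-0.8, 0.5, -1.1]
gripper_force: 0.0
```

View pics/w1.png

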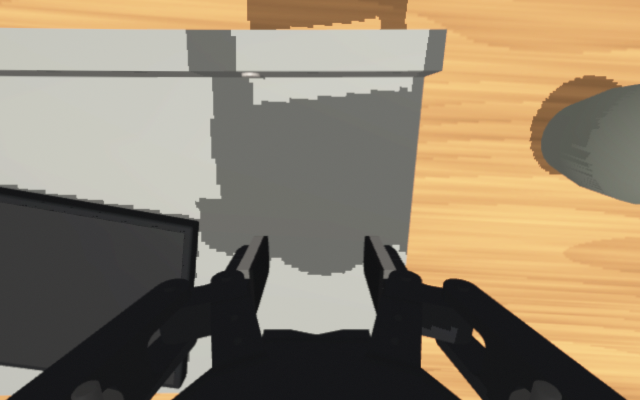

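The wrist view shows the rail at the top (row 75), the ledge's left end near col 415 and the slate's corner at (195,222). The vase is well clear at col 540, and the fingertips at (255,240) and (375,240) are over bare ledge.

```bash
python3 -m crank '[{"dp":[0,0,-0.1],"angular":[0,0,0]},{"dp":[0,0,-0.1],"angular":[0,0,0]},{"dp":[0,0,0],"angular":[0,0,0]}]' | grep -E "tcp|force"
```

```text
tcp_pos: [0.5468, 0.195, 0.104]
force: [0.2, -0.3, -0.4]
gripper_force: 0.0
```

```bash
python3 -m crank '[{"dp":[0,0,-0.1],"angular":[0,0,0]},{"dp":[0,0,0],"angular":[0,0,0]}]' | grep -E "tcp|force"
```

```text
tcp_pos: [0.5469, 0.1951, 0.1038]
force: [-4.3, -0.2, 15.1]
gripper_force: 8.0
```

```bash
python3 -m crank '[{"dp":[0,0,0.65],"angular":[0,0,0]},{"dp":[0,0,0.65],"angular":[0,0,0]},{"dp":[0.56,-0.824,0],"angular":[0,0,0]},{"dp":[0.56,-0.824,0],"angular":[0,0,0]},{"dp":[0.56,-0.824,0],"angular":[0,0,0]},{"dp":[0.56,-0.824,0],"angular":[0,0,0]},{"dp":[0.56,-0.824,0],"angular":[0,0,0]},{"dp":[0.56,-0.824,0],"angular":[0,0,0]},{"dp":[0.56,-0.824,0],"angular":[0,0,0]},{"dp":[0,0,0],"angular":[0,0,0]},{"dp":[0,0,-0.54],"angular":[0,0,0]},{"dp":[0,0,-0.54],"angular":[0,0,0]},{"dp":[0,0,0],"angular":[0,0,0]},{"dp":[0,0,0],"angular":[0,0,0]}]'
python3 - <<'E'
from h import *
d=vision.snapshot('wrist');cv2.imwrite('pics/w2.png',d['image'])
E
```

```text
t: 4.55
tcp_pos: [0.6636, 0.0227, 0.1071]
tool_rot: [-0.029, 1.0, 0.0, -0.001]
force: [-0.1, 0.2, -0.0]
finger_gap: 0.596
gripper_force: 0.0
```

View pics/w2.png

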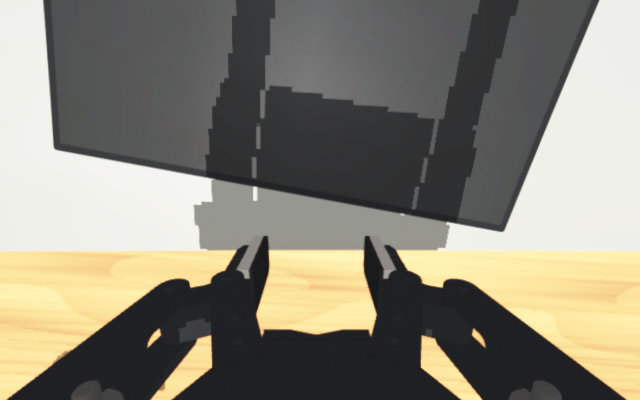

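The wrist view shows the slate's far long edge running from (57,148) to (502,230), with both fingers behind it and clear. I'll push towards the rail.

```bash
python3 -m crank '[{"dp":[-0.17,-0.01,0],"angular":[0,0,0]},{"dp":[-0.17,-0.01,0],"angular":[0,0,0]},{"dp":[-0.17,-0.01,0],"angular":[0,0,0]},{"dp":[-0.17,-0.01,0],"angular":[0,0,0]},{"dp":[-0.17,-0.01,0],"angular":[0,0,0]},{"dp":[-0.17,-0.01,0],"angular":[0,0,0]},{"dp":[-0.17,-0.01,0],"angular":[0,0,0]},{"dp":[-0.17,-0.01,0],"angular":[0,0,0]},{"dp":[-0.17,-0.01,0],"angular":[0,0,0]},{"dp":[-0.17,-0.01,0],"angular":[0,0,0]},{"dp":[-0.17,-0.01,0],"angular":[0,0,0]},{"dp":[-0.17,-0.01,0],"angular":[0,0,0]},{"dp":[0,0,0],"angular":[0,0,0]}]'
python3 - <<'E'
from h import *
d=vision.snapshot('wrist');cv2.imwrite('pics/w3.png',d['image'])
E
```

```text
t: 5.9
tcp_pos: [0.6026, 0.0184, 0.1083]
tool_rot: [-0.029, 1.0, -0.0, -0.0]
force: [2.5, 1.3, 2.6]
finger_gap: 0.599
gripper_force: 1.4
```

View pics/w3.png

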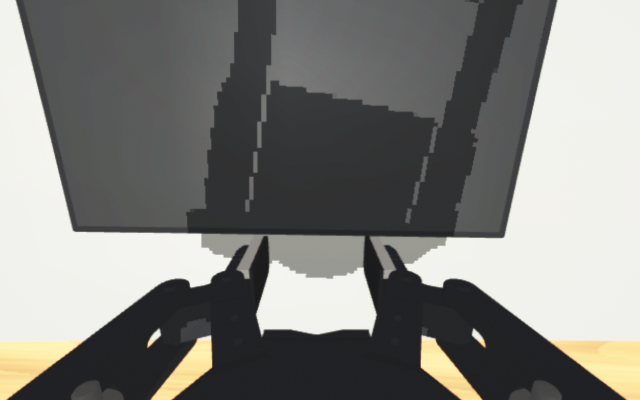

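The slate now lies nearly square to the fingers, its near edge running from (75,231) to (502,236). I'll continue to the rail.

```bash
python3 -m crank '[{"dp":[-0.1,-0.006,0],"angular":[0,0,0]},{"dp":[-0.1,-0.006,0],"angular":[0,0,0]},{"dp":[-0.1,-0.006,0],"angular":[0,0,0]},{"dp":[-0.1,-0.006,0],"angular":[0,0,0]},{"dp":[0,0,0],"angular":[0,0,0]}]' | grep -E "tcp|force"
python3 -m crank '[{"dp":[-0.05,-0.003,0],"angular":[0,0,0]},{"dp":[-0.05,-0.003,0],"angular":[0,0,0]},{"dp":[0,0,0],"angular":[0,0,0]}]' | grep -E "tcp|force"
```

```text
tcp_pos: [0.5918, 0.0173, 0.1081]
force: [4.1, -0.5, 1.6]
gripper_force: 2.2
tcp_pos: [0.5903, 0.017, 0.1082]
force: [6.7, 0.3, -0.8]
gripper_force: 3.4
```

```bash
for i in 1; do python3 -m crank '[{"dp":[-0.05,-0.003,0],"angular":[0,0,0]},{"dp":[-0.05,-0.003,0],"angular":[0,0,0]},{"dp":[0,0,0],"angular":[0,0,0]}]' | grep -E "tcp|force"; done
python3 -m crank '[{"dp":[-0.05,-0.003,0],"angular":[0,0,0]},{"dp":[-0.05,-0.003,0],"angular":[0,0,0]},{"dp":[0,0,0],"angular":[0,0,0]}]' | grep -E "tcp|force"
python3 - <<'E'
from h import *
d=vision.snapshot('wrist');cv2.imwrite('pics/w4.png',d['image'])
d=vision.snapshot('top');np.savez('top2.npz',**d);r,_=slate(d);print(r)
E
```

```text
tcp_pos: [0.5902, 0.017, 0.1086]
force: [11.2, 2.0, -3.3]
gripper_force: 5.7
tcp_pos: [0.59, 0.0169, 0.1094]
force: [15.5, 3.9, -2.7]
gripper_force: 7.7
((564.2186889648438, 1.956878662109375), (224.9987030029297, 222.0717010498047), 0.16578200459480286)
```

```bash
python3 -m crank '[{"dp":[0.4,0.02,0],"angular":[0,0,0]},{"dp":[0.5,0.03,0],"angular":[0,0,0]},{"dp":[0,0,1],"angular":[0,0,0]},{"dp":[0,0,1],"angular":[0,0,0]},{"dp":[0,0,1],"angular":[0,0,0]},{"dp":[0,0,1],"angular":[0,0,0]},{"dp":[0,0,0],"angular":[0,0,0]}]'
python3 - <<'E'
from h import *
s=sense();print(s['q'])
d=vision.snapshot('wrist');cv2.imwrite('pics/w4.png',d['image'])
q=s['tool_rot'];from scipy.spatial.transform import Rotation as R
T=np.eye(4);T[:3,:3]=R.from_quat(q).as_matrix();T[:3,3]=s['tcp_pos'];T=T@d['mount'];print('cam',T[:3,3],T[:3,2])
d=dict(np.load('top.npz'))
# bowl rim / tumbler rim by pixel
print(cast(d,[(424,183),(467,183)],.138),cast(d,[(437,221),(470,221)],.165))
E
```

```text
t: 8.15
tcp_pos: [0.6094, 0.0184, 0.2312]
tool_rot: [-0.029, 1.0, -0.001, 0.001]
force: [1.3, -0.7, 0.7]
finger_gap: 0.601
gripper_force: 0.0
[-1.52472847e-01  5.25237077e-01  1.49216001e+00 -1.08274678e-03
  1.12162202e+00 -1.78092807e+00]
cam [0.53929909 0.01386037 0.35772878] [ 0.28073291  0.01573638 -0.95965692]
[[ 0.62262487 -0.18096076  0.138     ]
 [ 0.62391908 -0.28766142  0.138     ]] [[ 0.52701266 -0.20642705  0.165     ]
 [ 0.52824105 -0.28563766  0.165     ]]
```

View pics/w4.png

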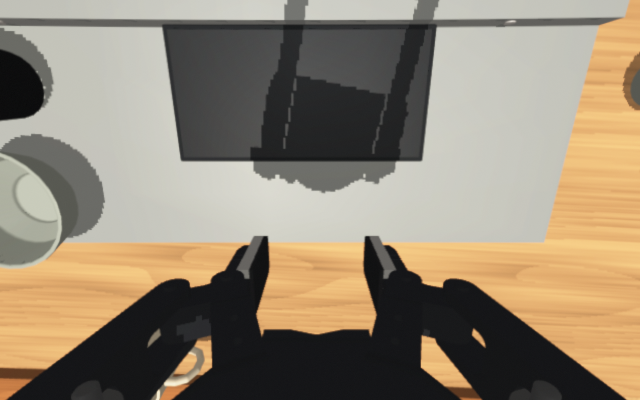

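The slate lies flush with the rail: far edge from (165,26) to (436,26), near edge from (182,160) to (421,160). Next I compute its position in ledge coordinates.

```bash
cat >> h.py <<'E'
from scipy.spatial.transform import Rotation as R
def wristT(s,d):
    T=np.eye(4);T[:3,:3]=R.from_quat(s['tool_rot']).as_matrix();T[:3,3]=s['tcp_pos'];return T@d['mount']
def led(p):
    a=np.radians(3.345);p=np.asarray(p)[:,:2]*1000-[559.9,-34.];return np.c_[p@[np.cos(a),np.sin(a)],p@[-np.sin(a),np.cos(a)]].round(1)
E
python3 - <<'E'
from h import *
s=sense();d=vision.snapshot('wrist');T=wristT(s,d)
print(led(cast(d,[(165,26),(436,26),(182,160),(421,160)],.1,T)), led(cast(d,[(544,242),(597,26)],.09,T)))
E
```

```text
[[-86.  -70.7]
 [-86.2 144.5]
 [ 20.6 -71.6]
 [ 20.5 143.9]] [[105.5 280.2]
 [-87.7 279.4]]
```

```bash
python3 -m crank '[{"dp":[-0.245,-0.459,0],"angular":[0,0,-8.18]},{"dp":[-0.245,-0.459,0],"angular":[0,0,-8.18]},{"dp":[-0.245,-0.459,0],"angular":[0,0,-8.18]},{"dp":[-0.245,-0.459,0],"angular":[0,0,-8.18]},{"dp":[-0.245,-0.459,0],"angular":[0,0,-8.18]},{"dp":[-0.245,-0.459,0],"angular":[0,0,-8.18]},{"dp":[-0.245,-0.459,0],"angular":[0,0,-8.18]},{"dp":[-0.245,-0.459,0],"angular":[0,0,-8.18]},{"dp":[-0.245,-0.459,0],"angular":[0,0,-8.18]},{"dp":[-0.245,-0.459,0],"angular":[0,0,-8.18]},{"dp":[-0.245,-0.459,0],"angular":[0,0,-8.18]},{"dp":[0,0,0],"angular":[0,0,0]},{"dp":[0,0,0],"angular":[0,0,0]}]'
python3 - <<'E'
from h import *
s=sense();print(led([s['tcp_pos']]),R.from_quat(s['tool_rot']).as_matrix()[:,1:].round(3).tolist())
E
```

```text
t: 9.55
tcp_pos: [0.5271, -0.1322, 0.2263]
tool_rot: [0.686, 0.728, -0.001, -0.002]
force: [0.3, -0.5, 0.5]
finger_gap: 0.602
gripper_force: 0.0
[[-38.5 -96.1]] [[0.998, -0.004], [0.06, 0.002], [-0.004, -1.0]]
```

```bash
python3 -m crank '[{"dp":[0,0,-0.8],"angular":[0,0,0]},{"dp":[0,0,-0.8],"angular":[0,0,0]},{"dp":[0,0,-0.8],"angular":[0,0,0]},{"dp":[0,0,-0.8],"angular":[0,0,0]},{"dp":[0,0,-0.5],"angular":[0,0,0]},{"dp":[0,0,-0.25],"angular":[0,0,0]},{"dp":[0,0,0],"angular":[0,0,0]},{"dp":[0,0,0],"angular":[0,0,0]}]'
python3 - <<'E'
from h import *
d=vision.snapshot('wrist');cv2.imwrite('pics/w5.png',d['image'])
E
```

```text
t: 10.35
tcp_pos: [0.5288, -0.1325, 0.1097]
tool_rot: [0.686, 0.728, 0.0, 0.0]
force: [-0.2, -0.1, 1.2]
finger_gap: 0.604
gripper_force: 0.0
```

View pics/w5.png

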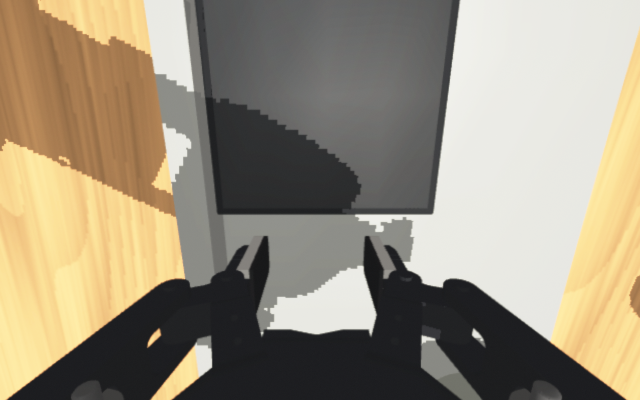

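The slate's trailing edge runs along row 212, cols 218–433, with the fingers centred behind it and clear of the rail. I'll push along the ledge.

```bash
python3 -m crank '[{"dp":[0.07,0,-0.07],"angular":[0,0,0]},{"dp":[-0.0145,0.25,0],"angular":[0,0,0]},{"dp":[-0.0145,0.25,0],"angular":[0,0,0]},{"dp":[-0.0145,0.25,0],"angular":[0,0,0]},{"dp":[-0.0145,0.25,0],"angular":[0,0,0]},{"dp":[-0.0145,0.25,0],"angular":[0,0,0]},{"dp":[-0.0145,0.25,0],"angular":[0,0,0]},{"dp":[-0.0145,0.25,0],"angular":[0,0,0]}]'
python3 - <<'E'
from h import *
s=sense();print(led([s['tcp_pos']]))
E
```

```text
t: 11.2
tcp_pos: [0.5282, -0.0805, 0.1078]
tool_rot: [0.686, 0.728, 0.0, 0.001]
force: [0.1, -4.7, 0.3]
finger_gap: 0.603
gripper_force: 2.7
[[-34.3 -44.6]]
```

```bash
python3 -m crank '[{"dp":[-0.0145,0.25,0],"angular":[0,0,0]},{"dp":[-0.0145,0.25,0],"angular":[0,0,0]},{"dp":[-0.0145,0.25,0],"angular":[0,0,0]},{"dp":[-0.0145,0.25,0],"angular":[0,0,0]},{"dp":[-0.0145,0.25,0],"angular":[0,0,0]},{"dp":[-0.0145,0.25,0],"angular":[0,0,0]},{"dp":[-0.0145,0.25,0],"angular":[0,0,0]},{"dp":[-0.0145,0.25,0],"angular":[0,0,0]},{"dp":[-0.0145,0.25,0],"angular":[0,0,0]},{"dp":[-0.0145,0.25,0],"angular":[0,0,0]},{"dp":[-0.0145,0.25,0],"angular":[0,0,0]},{"dp":[-0.0145,0.25,0],"angular":[0,0,0]},{"dp":[-0.0145,0.25,0],"angular":[0,0,0]},{"dp":[-0.0145,0.25,0],"angular":[0,0,0]},{"dp":[0,0,0],"angular":[0,0,0]},{"dp":[0,0,0],"angular":[0,0,0]}]'
python3 - <<'E'
from h import *
s=sense();print(led([s['tcp_pos']]))
d=vision.snapshot('top');np.savez('top3.npz',**d);cv2.imwrite('pics/t3.png',cv2.resize(d['image'][130:280,170:490],None,fx=2.5,fy=2.5))
E
```

```text
t: 12.8
tcp_pos: [0.5207, 0.0256, 0.1073]
tool_rot: [0.686, 0.727, 0.0, -0.001]
force: [-0.1, 0.4, -0.8]
finger_gap: 0.599
gripper_force: 0.0
[[-35.6  61.8]]
```

View pics/t3.png

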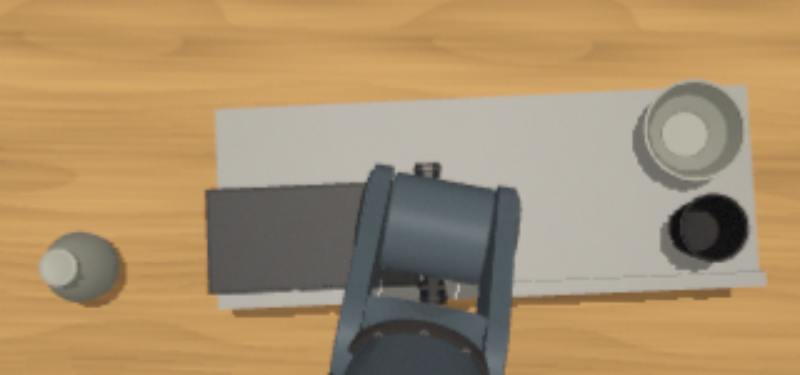

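The slate's lead edge is at crop cols 207–209, just past the ledge end at cols 215–218. The bowl, tumbler and vase have not moved. Now I measure the overhang.

```bash
cat >> h.py <<'E'
def lead(d,r0=208,r1=246):
    # lead edge: luminance crossing along rows; and ledge end from bare rows
    g=d['image'].max(2).astype(float);out=[]
    for r in range(r0,r1):
        c=next(c for c in range(215,300) if g[r,c]<105)
        f=c-(105-g[r,c])/(g[r,c-1]-g[r,c]);out.append((f,r))
    return led(cast(d,out,.1))
E
python3 - <<'E'
from h import *
d=dict(np.load('top3.npz'));a=lead(d);print(np.median(a,0),a[::6].tolist())
# ledge end check
g=d['image'].astype(float);sat=(g.max(2)-g.min(2))
o=[(next(c for c in range(230,300) if sat[r,c]<40),r) for r in range(178,204,3)];print(led(cast(d,o,.09)).tolist())
E
```

```text
[-35.5  291.35] [[12.8, 291.8], [-2.9, 291.2], [-18.6, 290.9], [-34.2, 291.1], [-45.3, 391.0], [-60.7, 393.2], [-80.8, 291.1]]
[[92.2, 277.7], [84.2, 278.0], [76.3, 278.2], [68.3, 278.5], [60.3, 278.8], [52.4, 279.0], [44.5, 279.3], [36.5, 279.5], [28.6, 279.8]]
```

```bash
python3 -m crank '[{"dp":[-0.009,0.15,0],"angular":[0,0,0]},{"dp":[-0.009,0.15,0],"angular":[0,0,0]},{"dp":[-0.009,0.15,0],"angular":[0,0,0]},{"dp":[-0.009,0.15,0],"angular":[0,0,0]},{"dp":[-0.009,0.15,0],"angular":[0,0,0]},{"dp":[-0.009,0.15,0],"angular":[0,0,0]},{"dp":[0,0,0],"angular":[0,0,0]},{"dp":[0,0,0],"angular":[0,0,0]}]'
python3 - <<'E'
from h import *
s=sense();print(led([s['tcp_pos']]))
d=vision.snapshot('top');np.savez('top4.npz',**d);a=lead(d,206,250);a=a[a[:,1]<350];print(np.median(a,0),a[::6].tolist())
g=d['image'].astype(float);sat=(g.max(2)-g.min(2));o=[]
for r in range(176,204,3):
    c=next(c for c in range(230,300) if sat[r,c]<45);o.append((c-(45-sat[r,c])/(sat[r,c-1]-sat[r,c]),r))
print(np.round(o,1).tolist(),led(cast(d,o,.09)).tolist())
E
```

```text
t: 13.65
tcp_pos: [0.5194, 0.0526, 0.1073]
tool_rot: [0.686, 0.727, 0.0, -0.001]
force: [-0.4, -0.3, 0.6]
finger_gap: 0.599
gripper_force: 0.0
[[-35.3  88.8]]
[-20.  318.5] [[19.2, 318.3], [3.5, 318.6], [-12.1, 318.8], [-27.8, 318.1], [-77.0, 318.6], [-98.2, 188.5]]
[[255.8, 176.0], [256.0, 179.0], [256.0, 182.0], [256.1, 185.0], [256.3, 188.0], [256.3, 191.0], [256.5, 194.0], [256.5, 197.0], [256.6, 200.0], [256.7, 203.0]] [[97.7, 280.7], [89.7, 280.4], [81.7, 280.7], [73.7, 280.7], [65.7, 280.4], [57.8, 280.7], [49.8, 280.5], [41.9, 280.6], [33.9, 280.8], [26.0, 280.6]]h.py:25: RuntimeWarning: divide by zero encountered in scalar divide
  f=c-(105-g[r,c])/(g[r,c-1]-g[r,c]);out.append((f,r))
```

```bash
python3 -m crank '[{"dp":[-0.002,0.05,0],"angular":[0,0,0]},{"dp":[0,0,0],"angular":[0,0,0]},{"dp":[0,0,0],"angular":[0,0,0]},{"dp":[0.02,-0.4,0],"angular":[0,0,0]},{"dp":[0.02,-0.4,0],"angular":[0,0,0]},{"dp":[0,0,1],"angular":[0,0,0]},{"dp":[0,0,1],"angular":[0,0,0]},{"dp":[0,0,1],"angular":[0,0,0]},{"dp":[0,0,1],"angular":[0,0,0]},{"dp":[0,0,1],"angular":[0,0,0]},{"dp":[0,0,0],"angular":[0,0,0]}]'
python3 - <<'E'
from h import *
d=vision.snapshot('top');a=lead(d,206,250);a=a[(a[:,1]<350)&(a[:,1]>280)];print(np.median(a,0))
d=vision.snapshot('wrist');cv2.imwrite('pics/w6.png',d['image'])
E
```

```text
t: 14.8
tcp_pos: [0.5236, 0.028, 0.2615]
tool_rot: [0.687, 0.727, 0.003, 0.004]
force: [0.3, 0.3, 0.2]
finger_gap: 0.601
gripper_force: 0.0Traceback (most recent call last):
  File "<stdin>", line 2, in <module>
  File "h.py", line 24, in lead
    c=next(c for c in range(215,300) if g[r,c]<105)
StopIteration
```

Run:
```python
from h import *
d=vision.snapshot('top');np.savez('top5.npz',**d);a=lead(d,208,228);print(np.median(a,0))
s=sense();d=vision.snapshot('wrist');np.savez('w6.npz',**d,T=wristT(s,d));cv2.imwrite('pics/w6.png',d['image'])
```

```text
[-10.8 318.8]
```

View pics/w6.png

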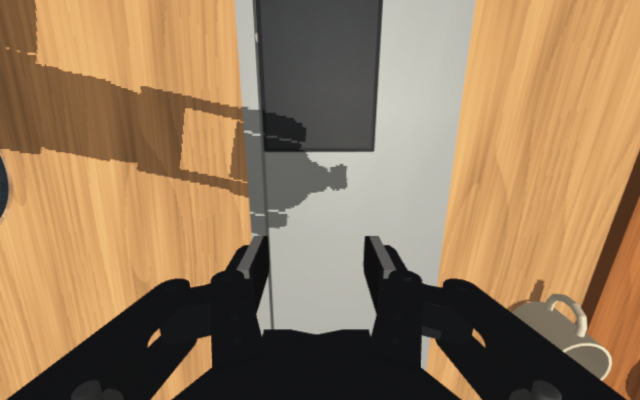

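The view shows the slate lying along the rail with its trailing corners at (265,151) and (374,151). I'll check the far side's squareness numerically.

Run:
```python
from h import *
d=dict(np.load('w6.npz'));T=d['T'];g=d['image'].max(2).astype(float)
o=[]
for r in range(5,146,10):
    c=next(c for c in range(350,420) if g[r,c]>130);o.append((c-.5,r))
p=led(cast(d,o,.1,T));print(p.tolist(),np.degrees(np.arctan(np.polyfit(p[:,1],p[:,0],1)[0])))
d=dict(np.load('top5.npz'));g=d['image'].max(2).astype(float);o=[]
for c in range(256,330,4):
    r=next(r for r in range(190,230) if g[r,c]<115);o.append((c,r-(115-g[r,c])/(g[r-1,c]-g[r,c])))
p=led(cast(d,o,.1));print(p.tolist(),np.degrees(np.arctan(np.polyfit(p[:,1],p[:,0],1)[0])))
a=lead(d,208,228);print(np.degrees(np.polyfit(a[:,0],a[:,1],1)[0]))
```

```text
[[23.9, 226.2], [23.5, 218.6], [24.0, 210.9], [23.7, 203.1], [23.3, 195.1], [23.8, 187.0], [23.4, 178.7], [23.1, 170.2], [23.6, 161.6], [23.2, 152.8], [23.7, 143.9], [23.3, 134.7], [23.9, 125.4], [23.4, 115.9], [23.0, 106.3]] 0.20838787872561138
[[20.1, 281.0], [20.5, 270.5], [19.9, 260.1], [19.8, 249.6], [19.8, 239.1], [20.8, 228.7], [20.0, 218.2], [20.2, 207.8], [20.0, 197.3], [19.5, 186.9], [19.5, 176.4], [20.5, 165.9], [19.9, 155.5], [20.2, 145.0], [46.2, 133.5], [27.1, 123.9], [31.6, 113.2], [52.8, 101.8], [46.7, 91.6]] -7.202113420694725
0.08091107408640036
```

```bash
python3 -m crank '[{"dp":[0.258,0.397,0],"angular":[0,0,8.18]},{"dp":[0.258,0.397,0],"angular":[0,0,8.18]},{"dp":[0.258,0.397,0],"angular":[0,0,8.18]},{"dp":[0.258,0.397,0],"angular":[0,0,8.18]},{"dp":[0.258,0.397,0],"angular":[0,0,8.18]},{"dp":[0.258,0.397,0],"angular":[0,0,8.18]},{"dp":[0.258,0.397,0],"angular":[0,0,8.18]},{"dp":[0.258,0.397,0],"angular":[0,0,8.18]},{"dp":[0.258,0.397,0],"angular":[0,0,8.18]},{"dp":[0.258,0.397,0],"angular":[0,0,8.18]},{"dp":[0.258,0.397,0],"angular":[0,0,8.18]},{"dp":[0,0,0],"angular":[0,0,0]},{"dp":[0,0,-1],"angular":[0,0,0]},{"dp":[0,0,-1],"angular":[0,0,0]},{"dp":[0,0,-1],"angular":[0,0,0]},{"dp":[0,0,-1],"angular":[0,0,0]},{"dp":[0,0,0],"angular":[0,0,0]}]'
python3 - <<'E'
from h import *
s=sense();print(led([s['tcp_pos']]))
E
```

```text
t: 16.65
tcp_pos: [0.6015, 0.159, 0.1319]
tool_rot: [-0.027, 1.0, -0.0, -0.006]
force: [-0.8, 0.2, -0.3]
finger_gap: 0.604
gripper_force: 0.0
[[ 52.8 190.2]]
```

```bash
python3 -m crank '[{"dp":[0,0,-0.4],"angular":[0,0,0]},{"dp":[0,0,-0.2],"angular":[0,0,0]},{"dp":[0,0,0],"angular":[0,0,0]},{"dp":[0,0,0],"angular":[0,0,0]}]' | grep -E "tcp|force"
python3 -m crank '[{"dp":[-0.15,-0.01,0],"angular":[0,0,0]},{"dp":[-0.15,-0.01,0],"angular":[0,0,0]},{"dp":[-0.15,-0.01,0],"angular":[0,0,0]},{"dp":[0,0,0],"angular":[0,0,0]}]' | grep -E "tcp|force"
```

```text
tcp_pos: [0.6066, 0.1603, 0.1202]
force: [0.6, 0.6, -0.7]
gripper_force: 0.0
tcp_pos: [0.5915, 0.1594, 0.1195]
force: [0.1, 0.1, -0.0]
gripper_force: 0.0
```

```bash
python3 -m crank '[{"dp":[0,0,-0.4],"angular":[0,0,0]},{"dp":[0,0,0],"angular":[0,0,0]},{"dp":[-0.12,-0.007,0],"angular":[0,0,0]},{"dp":[-0.12,-0.007,0],"angular":[0,0,0]},{"dp":[0,0,0],"angular":[0,0,0]}]' | grep -E "tcp|force"
python3 -m crank '[{"dp":[-0.07,-0.004,0],"angular":[0,0,0]},{"dp":[-0.07,-0.004,0],"angular":[0,0,0]},{"dp":[0,0,0],"angular":[0,0,0]}]' | grep -E "tcp|force"
```

```text
tcp_pos: [0.5846, 0.1589, 0.1072]
force: [0.3, 0.6, 0.4]
gripper_force: 0.0
tcp_pos: [0.5822, 0.1587, 0.1076]
force: [2.8, -0.1, -1.9]
gripper_force: 1.3
```

```bash
python3 -m crank '[{"dp":[-0.07,-0.004,0],"angular":[0,0,0]},{"dp":[-0.07,-0.004,0],"angular":[0,0,0]},{"dp":[-0.07,-0.004,0],"angular":[0,0,0]},{"dp":[0,0,0],"angular":[0,0,0]}]' | grep -E "tcp|force"
python3 -m crank '[{"dp":[0.4,0.023,0],"angular":[0,0,0]},{"dp":[0.5,0.029,0],"angular":[0,0,0]},{"dp":[0,0,0.8],"angular":[0,0,0]},{"dp":[0,0,1],"angular":[0,0,0]},{"dp":[0,0,1],"angular":[0,0,0]},{"dp":[0,0,1],"angular":[0,0,0]},{"dp":[0,0,1],"angular":[0,0,0]},{"dp":[0.8,-0.9,0],"angular":[0,0,0]},{"dp":[0.8,-0.9,0],"angular":[0,0,0]},{"dp":[0.8,-0.9,0],"angular":[0,0,0]},{"dp":[0.8,-0.9,0],"angular":[0,0,0]},{"dp":[0,0,0],"angular":[0,0,0]}]'
python3 - <<'E'
from h import *
d=vision.snapshot('top');a=lead(d,208,228);print(np.median(a,0),np.degrees(np.polyfit(a[:,0],a[:,1],1)[0]))
g=d['image'].max(2).astype(float);o=[]
for c in range(244,300,6):
    r=next(r for r in range(190,230) if g[r,c]<115);o.append((c,r-(115-g[r,c])/(g[r-1,c]-g[r,c])))
print(led(cast(d,o,.1)).tolist())
cv2.imwrite('pics/t6.png',cv2.resize(d['image'][130:280,170:490],None,fx=2.5,fy=2.5))
E
```

```text
tcp_pos: [0.5818, 0.1588, 0.1091]
force: [10.8, 2.4, -2.8]
gripper_force: 5.5
t: 19.85
tcp_pos: [0.6999, 0.0476, 0.2508]
tool_rot: [-0.027, 1.0, -0.001, 0.0]
force: [-0.6, -0.2, -0.3]
finger_gap: 0.604
gripper_force: 0.0
[-10.85 318.65] 0.24284979123910436
[[19.2, 312.4], [19.0, 296.7], [18.6, 281.0], [19.2, 265.3], [19.2, 249.6], [18.8, 234.0], [18.6, 218.3], [18.7, 202.6], [73.6, 184.8], [134.9, 166.6]]
```

View pics/t6.png

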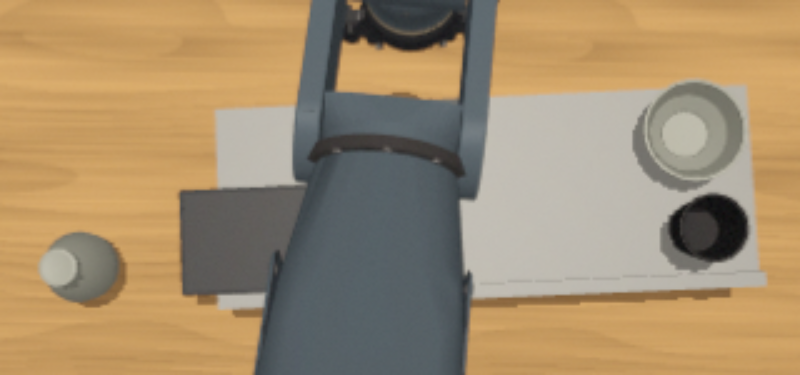

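The slate is flush along the rail with about 38 mm overhanging (lead edge at crop col 181, ledge end at col 217). The bowl, tumbler and vase are where they were, and the arm is clear.

```bash
python3 -c "
from station import order
print(order.sign_off())"
```

```text
the job is handed in; nothing more can be done
None
```

The slate board was pushed flush along the back rail with about 38–39 mm sticking out past the left end; the bowl, tumbler and vase were not touched, and the job was handed in at about 20 s of robot time.

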